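Seat the filter drawer and hold the laser attenuator at its third click

ROBOT

A 6-joint arm with a two-finger parallel gripper is mounted at the origin on the work surface. World frame = base frame: x ahead of the robot, y to its left, z up, the work surface at z = 0. Lengths are in m, angles in rad, forces in N, time in s.
With the tool pointing down it reaches from about 0.375 to 0.975 m from the base axis. Payload 3.8 kg.
Tool frame: the origin (TCP) lies between the finger pads, 19 mm behind the fingertips; this is the grasp point; z points along the fingers, y is the direction in which the jaws open and shut (so a half turn about z gives the same grasp; the last joint's range is limited). The gripper opens to 88 mm and grips with 3 to 60 N. Pads are 18 mm wide; open, the fingers measure 123 mm over their backs; the gripper's body (75 mm by 187 mm) begins 45 mm behind the grasp point.
Start: joints at [-1.159, 0.264, 1.604, -0, 1.274, -0.037], TCP at [0.293, -0.608, 0.257] pointing down, gripper open.
Joint ranges: [-2.63, 2.63], [-0.94, 2.18], [0.31, 2.57], [-1.31, 4.45], [0, 2.66], [-2.55, 2.55]. Speed limits (rad/s): [2.57, 2.57, 3.14, 3.14, 3.14, 3.14].

INTERFACE

Orientations are given as a unit quaternion [w, x, y, z].
In Python, from plant import get_obs, snapshot, camera_params, close_job, boxes_of, regions_of, mark_of gives the robot as it stands.
- The arm moves only by the shell command python3 -m creep 'ROWS' [FORCE]. ROWS is JSON, a list that holds one entry, the list of rows, each a list of 5 numbers: the shift along the world's x, y, z in cm, then the turn about the world's z in degrees, then the closure, from -1 (fully open) to 1 (shut). In form: [[[x, y, z, roll, grip], ...]]. A call has 1 to 5 rows; each row is the pose to reach, as a shift and turn from the pose commanded when the call began; what a row does not reach only later rows make up. A row lasts 1/12 s, in which the tool goes at most 41.7 mm and 7.16 degrees, less where a joint would pass 70% of its speed; a pose out of reach is approached as far as the arm can. A call with a gripper value outside its range is refused whole. The fingers move at their own pace and stop on an object; FORCE is the grip in N (left out, the last holds). Time passes only in rows, so rows that repeat a pose let the fingers close. It gives the time, the measured TCP pose, the force and the opening at its end, in the units of the state.
- get_obs(): the state, without advancing time (a new reading comes with each control period).
- snapshot(name): name is "side" or "top" or "wrist"; returns the picture (384x512x3 uint8, red, green, blue); there is no depth.
- camera_params(name): a dict with "intrinsics" (3x3 intrinsics, pixels), "world_from_camera" (4x4, takes a point from camera to world coordinates). Camera axes: x right, y down, z forward; pixel columns grow to the right and rows downward; lengths in m; the calibration is good to about 2 mm. A picture is of the moment at which its call begins: read the wrist's pose just before it. camera_params takes no time and is no camera call; for the wrist camera it gives the pose at the moment of the call.
- close_job(): hands the job in, once; it reports no verdict.
Trained networks look in the newest picture that a camera, given by its name, has taken for a name from the list of things; names that differ only in an ending like _2 or _b are one class to them, and where a whole thing is asked for, a point or a joint stands for the part that bears it (a point fixed in the world has none). Each returns a list of dicts, best first, with "confidence" (0 to 1); they miss things now and then, are a little off and sometimes report something else, mostly with a low value. They report only what shows in the picture. A call takes as long as a camera call.
- boxes_of(camera, name): "rect" ([centre column, centre row, width, height] in pixels, round what is visible of it).
- regions_of(camera, name): "pixels" (384x512 bool, what is visible of it) and "rect" ([centre column, centre row, width, height] in pixels, round what is visible of it).
- mark_of(camera, name): "location" ([row, column] in pixels: a listed point, or the origin of a listed thing).
The state is a dict: "time": time; "q": joint angles; "joint_vel": joint speeds; "joint_efforts": joint torques, N m; "tcp_pos": TCP position; "tool_rot": TCP orientation; "ft_force": force on the tool from outside, world axes, zero at the start; "torque": the same for the moment, N m; "opening": opening from 0.0 (shut) to 1.0 (fully open).
Only numpy, scipy, OpenCV 4.12 (cv2) and the standard library are available. Lean on these libraries where they do the work, as an engineer would, in place of code of your own. Each camera call takes 0.05 s, during which the arm holds its last target.

TASK

Get the eye laser's source unit ready for the aiming-beam check: push its open filter drawer fully home until the catch takes it, and only then take the attenuator's bar knob and turn it clockwise three clicks from its closed end stop, to the third stop, without running on towards the fourth. The knob springs shut when let go, so finish still gripping it there, steady at the third stop, and leave the lens boxes and other things lying about where they are.

Things in the scene. Friction and masses are not known exactly. Their poses are not given: they have to be found in the camera images.
- console: Laser source unit: low white box fixed to the table, 260 mm deep (x), 300 wide (y), top face 96 mm above the table, turned up to 0.3 rad. Origin: centre of its underside, on the table. x runs from its front (drawer side, towards the robot) to its back, z up. Also on top: fixed round knob 32 mm wide, 19 high at x -55, y 100 mm; fixed stop button 34 wide, 28 high at x 75, y -100.
- filter_drawer (a joint): How far the drawer is open, m: 0 fully home (end stop), growing along the console's -x; starts 0.03 to 0.055, ends at 0.058. Friction 0.8 N; from about 12 mm out a spring catch resists with up to 5 N more, easing off to 5 mm out; below 3 mm it draws the drawer home and keeps it there with about 3 N.
- drawer_face (a point): Centre of the outer face of the drawer's upright front plate (100 mm wide, 42 high, 6 thick), 61 mm above the table; axes as the console's (x inwards). Home: at x -136, y 70 mm in the console's frame. A pull lip 60 mm wide, 4 thick juts out 11 mm near the lower edge, its upper side 16 mm below this point; above it the plate is free to push.
- attenuator (a joint): Knob angle, rad: 0 closed end stop, growing clockwise seen from above. Click stops each 0.419 rad (24 deg): 0.419, 0.838, third 1.257, 1.676, last 2.094. Return spring 0.1 N m at 0, 0.13 at the third stop; clicks add or take up to 0.08 N m: stiffest a quarter pitch past a stop, lightest a quarter before the next. Let go, it runs back to 0.
- attenuator_grip: Black bar of the knob on the console's top: 44 mm long (x), 14 thick (y), flat upright sides, on a 48 mm round skirt. Origin: on the vertical turning axis, 130 mm above the table, the TCP height for a grip from above; bar from 24 mm below it (skirt top) to 14 above. At x -30, y -50 mm in the console's frame. White pointer end: -x; at the closed stop its axes are the console's.
- lens_box0: Bystander: wooden lens box, 50 x 62 x 42 mm, loose, on the table. Origin: centre of its underside.
- lens_box1: Bystander: wooden lens box, 50 x 62 x 42 mm, loose, on the table. Origin: centre of its underside.
- lens_box2: Bystander: wooden lens box, 50 x 62 x 42 mm, loose, standing on the console's top behind the round knob. Origin: centre of its underside.
- lens_box3: Bystander: wooden lens box, 50 x 62 x 42 mm, loose, on the table. Origin: centre of its underside.
- dust_cover: Bystander: grey plastic dust cover, an upright cylinder of 90 mm diameter, 106 mm high, loose on the table. Origin: centre of its underside.
- drop_bottle: Bystander: small white drop bottle, 28 mm diameter, 68 mm high, loose on the table. Origin: centre of its underside.
- gonio_lens: Bystander: small black hand-held contact lens, 34 mm diameter, 28 mm high, loose on the table. Origin: centre of its underside.

How it is judged:
By the outcome, as a careful person would: the job done as asked, in the order asked, and still so for the second after the job is handed in, while the arm keeps its last pose, push and grip.
It also fails if it takes over 67 s, if anything falls off the work surface, if the arm or the gripper's body presses on something with over 40 N, if the wrist force passes 120 N, or if a joint passes its speed limit or range.

## Working session

There is one attempt and no reset: what is moved stays moved. The work goes in short steps, Python scripts to look and compute and a shell command to move; the robot and the scene stay as the last step left them, time stands still between calls to the robot, and variables do not carry over. Pictures are saved under pics/ and viewed, and the job is handed in when it is done.

```bash
ls; mkdir -p pics
python3 - <<'E'
from plant import *
import cv2,numpy as np
o=get_obs();print(o['time'],o['tcp_pos'],o['tool_rot'],o['opening'],o['ft_force'])
for c in ['top','side']:
    im=snapshot(c);cv2.imwrite(f'pics/{c}0.png',im[:,:,::-1])
    P=camera_params(c);print(c,P)
    for n in ['drawer_face','attenuator_grip','console','lens_box2']:
        print(n,[(np.round(d['location'],1),round(d['confidence'],2)) for d in mark_of(c,n)[:2]])
E
```

```text
pics
0.0 [ 0.29260425 -0.60756124  0.25611022] [-1.07461407e-03  9.74925815e-01  2.22527432e-01 -2.04446212e-04] 0.999256821577661 [-0.03342527  0.34764917 -0.83815939]
top {'intrinsics': array([[404.69510715,   0.        , 260.2584833 ],
       [  0.        , 404.69510715, 201.25096595],
       [  0.        ,   0.        ,   1.        ]]), 'world_from_camera': array([[ 0.00369952, -0.9805176 ,  0.19639639,  0.36682315],
       [-0.99998343, -0.00276121,  0.00505123,  0.01716222],
       [-0.00441053, -0.19641183, -0.98051157,  1.09924558],
       [ 0.        ,  0.        ,  0.        ,  1.        ]])}
drawer_face [(array([228.5, 205.6]), 0.79)]
attenuator_grip [(array([176.1, 263.7]), 0.54), (array([242.1, 253.8]), 0.26)]
console [(array([172.2, 249.5]), 0.82)]
lens_box2 [(array([144.5, 180.5]), 0.97), (array([245. , 253.7]), 0.8)]
side {'intrinsics': array([[373.65241216,   0.        , 260.77082032],
       [  0.        , 373.65241216, 186.57986516],
       [  0.        ,   0.        ,   1.        ]]), 'world_from_camera': array([[-0.96459787, -0.11676375,  0.23646812,  0.34377317],
       [-0.26282974,  0.49944774, -0.82551347,  0.70213922],
       [-0.02171342, -0.85843939, -0.51245521,  0.53868825],
       [ 0.        ,  0.        ,  0.        ,  1.        ]])}
drawer_face [(array([251.2, 259.5]), 0.91)]
attenuator_grip [(array([173.1, 223.6]), 0.78), (array([321.1, 211.6]), 0.7)]
console [(array([225.5, 204.5]), 0.69)]
lens_box2 [(array([281.9, 127.7]), 0.98), (array([216.3, 308.6]), 0.71)]
```

View pics/top0.png

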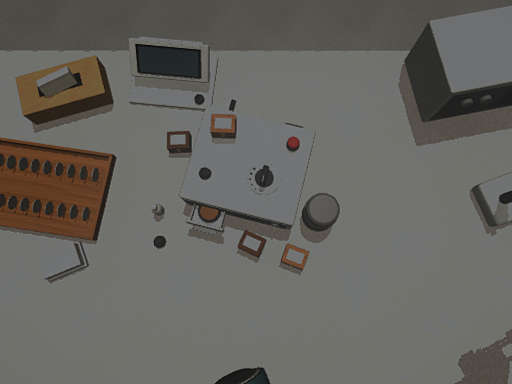

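View pics/side0.png

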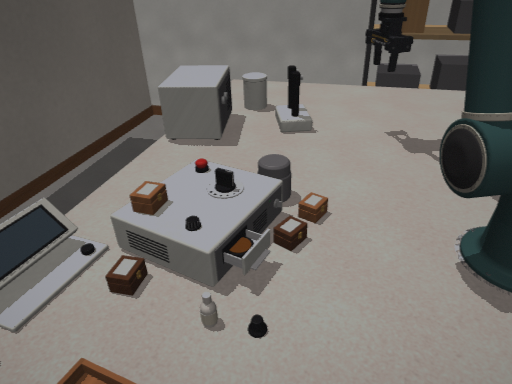

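The top view shows the console at about (250,165), the open drawer at (208,215), the bar knob at (264,177) and the red button at (293,143). A lens box at (252,243) sits close in front. Next I'll enlarge it for a fit.

Run:
```python
import cv2,numpy as np
im=cv2.imread('pics/top0.png')[100:265,160:350]
cv2.imwrite('pics/topz.png',cv2.resize(np.clip(im*1.6,0,255).astype('uint8'),None,fx=4,fy=3.6*10/9,interpolation=cv2.INTER_CUBIC)[:600])
im=cv2.imread('pics/side0.png')[145:290,100:300]
cv2.imwrite('pics/sidez.png',cv2.resize(im,None,fx=4,fy=4,interpolation=cv2.INTER_CUBIC))
```

```text
(no output)
```

View pics/topz.png

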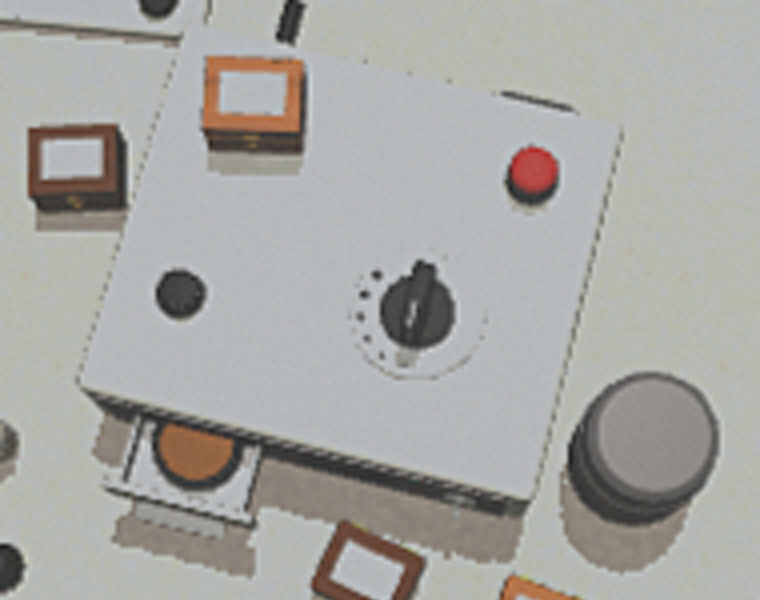

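View pics/sidez.png

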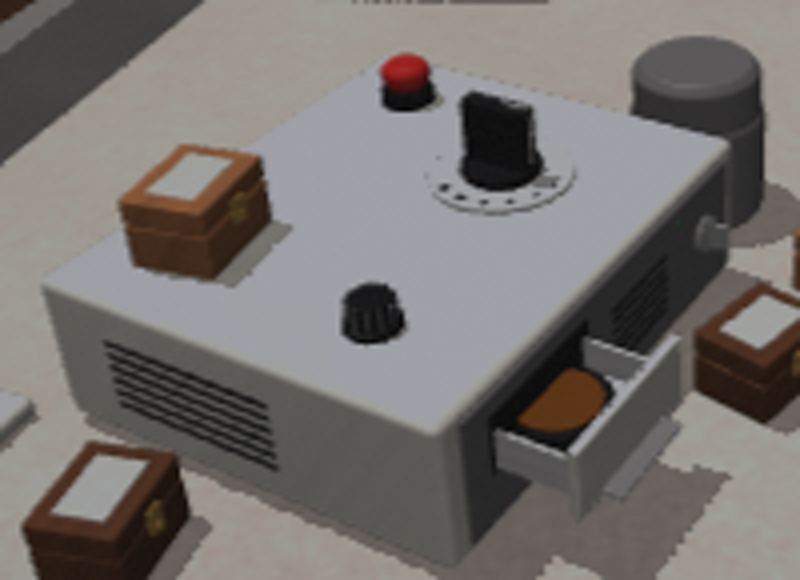

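```bash
cat > fit.py <<'E'
import numpy as np
from scipy.optimize import least_squares
from plant import camera_params
C={c:camera_params(c) for c in ['top','side']}
def proj(c,p):
    T=np.linalg.inv(C[c]['world_from_camera']);q=T[:3,:3]@p+T[:3,3];u=C[c]['intrinsics']@q;return u[:2]/u[2]
F=[('top',(-.13,.15,.096),(179.75,196),0),('top',(-.13,-.15,.096),(292.25,225),0),('top',(.13,-.15,.096),(315.5,132),0),
('top',(-.055,.1,.115),(205.25,173.5),0),('top',(.075,-.1,.122),(293.5,142.5),0),('top',(-.03,-.05,.106),(264.25,178),0),
('side',(-.13,.15,.096),(210,253.25),0),('side',(-.13,-.15,.096),(281.75,180.75),0),('side',(.13,.15,.096),(111.25,217),0),
('side',(-.055,.1,.115),(193.25,218),0),('side',(-.03,-.05,.144),(224.5,170.5),0),
('top',(-.136,.12,.082),(186.25,222),1),('top',(-.136,.02,.082),(223.25,230.75),1),
('side',(-.136,.02,.082),(270,229),1),('side',(-.136,.12,.082),(243.75,260.75),1),
('top',(-.136,.07,.061),(205.6,228.5),1),('side',(-.136,.07,.061),(259.5,251.2),1)]
def w(v,p,d=0):
    x,y,a=v[:3];c,s=np.cos(a),np.sin(a);px=p[0]-d
    return np.array([x+c*px-s*p[1],y+s*px+c*p[1],p[2]])
def res(v): return np.concatenate([proj(c,w(v,p,v[3]*o))-np.array(u) for c,p,u,o in F])
r=least_squares(res,[.6,0,-.28,.04],loss='soft_l1')
v=r.x
if __name__=='__main__':
    print(v);print(res(v).reshape(-1,2).round(1).tolist())
    print('face',w(v,(-.136,.07,.061),v[3]),'home',w(v,(-.136,.07,.061)),'knob',w(v,(-.03,-.05,.13)),'deg',np.degrees(v[2]))
E
python3 fit.py
python3 - <<'E'
from plant import *
o=get_obs();import numpy as np
from scipy.spatial.transform import Rotation as R
q=o['tool_rot'];print(o['time'],R.from_quat([q[1],q[2],q[3],q[0]]).as_matrix().round(3))
import sys;sys.path.insert(0,'.')
E
```

```text
[ 0.66614073  0.05453926 -0.24312445  0.0475854 ]
[[-2.0, 1.8], [0.8, 1.4], [0.3, -1.2], [-1.5, -0.8], [-0.4, -0.1], [-0.3, 0.3], [0.2, -1.0], [2.2, -2.2], [-2.3, -3.1], [-0.2, -0.1], [-0.1, -0.9], [-2.0, -0.2], [-1.0, 0.6], [0.6, -1.2], [1.0, -3.2], [-1.2, -0.9], [-0.9, -0.8]]
face [0.50480602 0.16667628 0.061     ] home [0.55099196 0.15522074 0.061     ] knob [0.62498619 0.01323182 0.13      ] deg -13.930005143025543
0.5 [[ 0.901  0.434 -0.   ]
 [ 0.434 -0.901  0.   ]
 [-0.    -0.    -1.   ]]
```

Fit: the drawer is about 48 mm open, the console yaw is about -13.9°, and the knob is at (0.625, 0.013). Gripping at yaw 166° keeps the last joint within range through the turn. I'm moving over to the drawer now.

```bash
python3 -m creep '[[[0.8,3.9,0,7,1],[1.6,7.8,0,14,1],[2.4,11.7,0,21,1],[3.2,15.6,0,28,1],[4.1,19.6,0,35,1]]]' 20
```

```text
time: 0.92
tcp_pos: [0.3338, -0.4106, 0.2574]
tool_rot: [0.0, 0.862, 0.508, 0.0]
ft_force: [0.4, 0.0, -0.8]
opening: 0.647
```

```bash
python3 -m creep '[[[0.8,3.9,0,7,1],[1.6,7.8,0,14,1],[2.4,11.7,0,21,1],[3.2,15.6,0,28,1],[4.1,19.6,0,35,1]]]' 
python3 -m creep '[[[0.8,3.9,0,7,1],[1.6,7.8,0,14,1],[2.4,11.7,0,21,1],[3.2,15.6,0,28,1],[4.1,19.6,0,35,1]]]' 
python3 -m creep '[[[0.8,3.9,0,7,1],[1.6,7.8,0,14,1],[2.4,11.7,0,21,1],[3.2,15.6,0,28,1],[4.1,19.6,0,35,1]]]'
```

```text
time: 1.33
tcp_pos: [0.3747, -0.2145, 0.2577]
tool_rot: [0.001, 0.669, 0.743, 0.0]
ft_force: [2.0, 0.3, -0.1]
opening: 0.264
time: 1.75
tcp_pos: [0.4157, -0.0183, 0.258]
tool_rot: [0.001, 0.414, 0.91, 0.0]
ft_force: [1.2, -1.2, 0.0]
opening: 0.004
time: 2.17
tcp_pos: [0.4567, 0.178, 0.2579]
tool_rot: [0.001, 0.121, 0.993, 0.0]
ft_force: [0.4, -0.5, 0.1]
opening: 0.006
```

```bash
python3 -m creep '[[[0,0,-4,0,1],[0,0,-8,0,1],[0,0,-11,0,1],[0,0,-12.5,0,1],[0,0,-12.5,0,1]]]'
python3 - <<'E'
from plant import *
import cv2,numpy as np
for c in ['wrist','side','top']:
    im=snapshot(c);cv2.imwrite(f'pics/{c}1.png',im[:,:,::-1])
a=cv2.imread('pics/side1.png')[130:280,150:350];b=cv2.imread('pics/wrist1.png');t=cv2.imread('pics/top1.png')[100:265,160:350]
cv2.imwrite('pics/s1z.png',cv2.resize(a,None,fx=4,fy=4,interpolation=cv2.INTER_CUBIC))
cv2.imwrite('pics/t1z.png',cv2.resize(t,None,fx=3.6,fy=3.6,interpolation=cv2.INTER_CUBIC))
E
```

```text
time: 2.58
tcp_pos: [0.4534, 0.175, 0.128]
tool_rot: [-0.004, 0.124, 0.992, -0.002]
ft_force: [-0.2, 0.1, -0.5]
opening: 0.005
```

View pics/s1z.png

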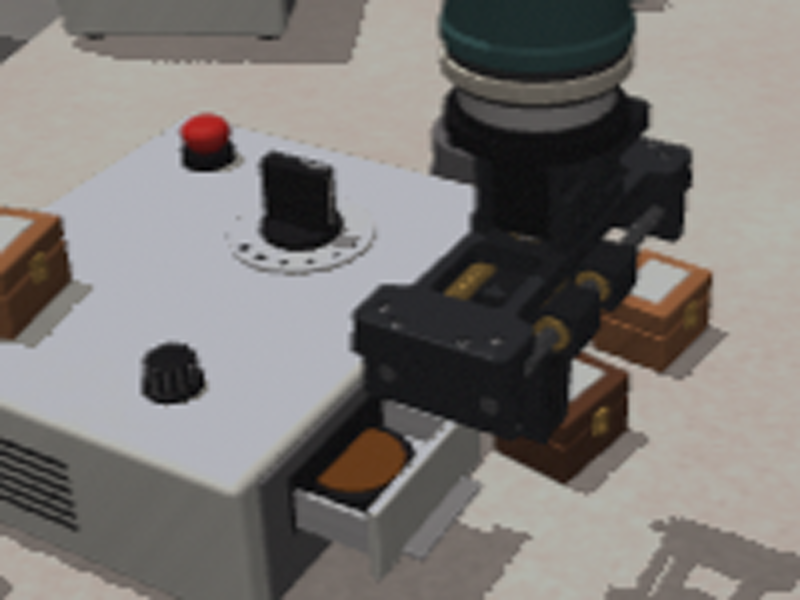

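View pics/wrist1.png

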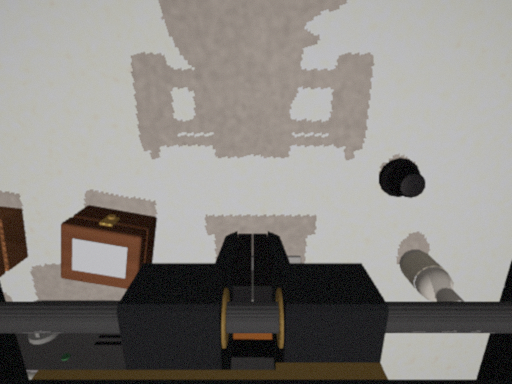

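The wrist view shows the closed fingers centred at column 253 on the drawer. The lens box is off to the left at (108,245), clear of them. I'm lowering to push height.

```bash
python3 -m creep '[[[0,0,-2.5,0,1],[0,0,-4.5,0,1],[0,0,-5.5,0,1],[0,0,-5.5,0,1]]]'
python3 - <<'E'
from plant import *
import cv2,numpy as np
im=snapshot('side')[130:280,150:350,::-1];cv2.imwrite('pics/s2z.png',cv2.resize(im,None,fx=4,fy=4,interpolation=cv2.INTER_CUBIC))
o=get_obs();print(o['tcp_pos'],o['ft_force'])
E
```

```text
time: 3.07
tcp_pos: [0.4564, 0.1755, 0.0769]
tool_rot: [-0.001, 0.125, 0.992, -0.0]
ft_force: [-0.8, -0.4, 0.3]
opening: 0.005
[0.45711837 0.17579951 0.07793067] [ 0.12781053 -0.35885774  1.12043157]
```

View pics/s2z.png

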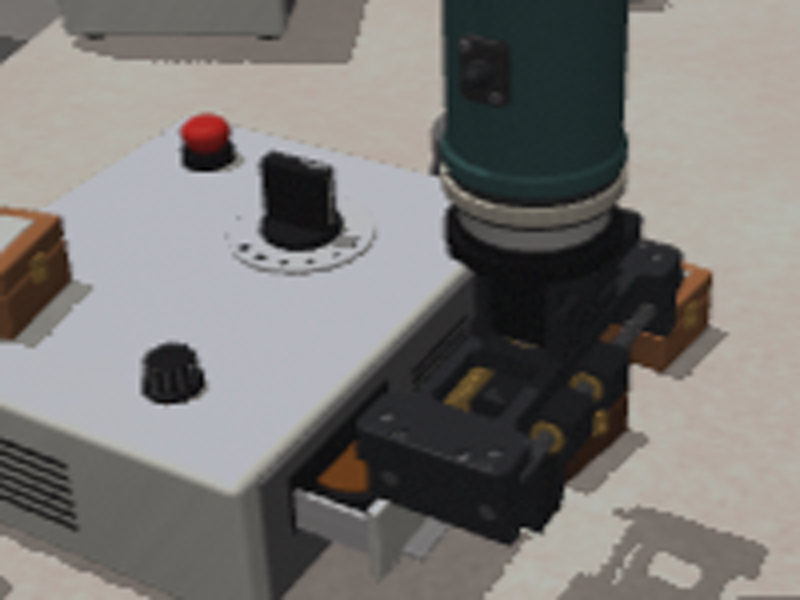

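```bash
python3 -m creep '[[[0.8,-0.2,0,0,1],[1.6,-0.4,0,0,1],[2.4,-0.6,0,0,1],[3.2,-0.8,0,0,1],[3.9,-1,0,0,1]]]' 
python3 -m creep '[[[0.6,-0.15,0,0,1],[1.2,-0.3,0,0,1],[1.8,-0.45,0,0,1],[2.4,-0.6,0,0,1],[2.4,-0.6,0,0,1]]]'
```

```text
time: 3.53
tcp_pos: [0.4976, 0.1658, 0.0782]
tool_rot: [0.001, 0.125, 0.992, 0.0]
ft_force: [0.4, -0.0, 0.2]
opening: 0.004
time: 3.95
tcp_pos: [0.5213, 0.1596, 0.0775]
tool_rot: [0.001, 0.125, 0.992, 0.0]
ft_force: [0.5, -0.7, -0.2]
opening: 0.007
```

```bash
python3 -m creep '[[[0.3,-0.08,0,0,1],[0.6,-0.15,0,0,1],[0.9,-0.22,0,0,1],[0.9,-0.22,0,0,1]]]' 
python3 -m creep '[[[0.2,-0.05,0,0,1],[0.4,-0.1,0,0,1],[0.4,-0.1,0,0,1]]]' 
python3 -m creep '[[[0.2,-0.05,0,0,1],[0.4,-0.1,0,0,1],[0.4,-0.1,0,0,1]]]'
```

```text
time: 4.28
tcp_pos: [0.5293, 0.1575, 0.0774]
tool_rot: [0.0, 0.124, 0.992, -0.0]
ft_force: [0.5, -0.6, -0.7]
opening: 0.005
time: 4.53
tcp_pos: [0.5321, 0.1568, 0.0773]
tool_rot: [-0.001, 0.124, 0.992, -0.0]
ft_force: [-4.6, 0.5, 3.4]
opening: 0.006
time: 4.78
tcp_pos: [0.5373, 0.1556, 0.0774]
tool_rot: [0.0, 0.124, 0.992, -0.0]
ft_force: [0.1, 0.1, -1.7]
opening: 0.007
```

Through the catch. I'll push on to the end stop.

```bash
python3 -m creep '[[[0.2,-0.05,0,0,1],[0.4,-0.1,0,0,1],[0.4,-0.1,0,0,1]]]' 
python3 -m creep '[[[0.2,-0.05,0,0,1],[0.4,-0.1,0,0,1],[0.4,-0.1,0,0,1]]]'
```

```text
time: 5.03
tcp_pos: [0.542, 0.1546, 0.0777]
tool_rot: [0.001, 0.124, 0.992, 0.0]
ft_force: [-0.2, 0.3, -0.2]
opening: 0.004
time: 5.28
tcp_pos: [0.5424, 0.1542, 0.0773]
tool_rot: [-0.003, 0.125, 0.992, 0.0]
ft_force: [-8.9, 3.0, 7.2]
opening: -0.001
```

Firm stop at 9 N, with the TCP at x=0.5424 against a predicted home of 0.542. I'm backing off and checking.

```bash
python3 -m creep '[[[-1,0.25,0,0,1],[-3,0.7,0,0,1],[-5,1.2,0,0,1],[-5,1.2,4,0,1],[-5,1.2,8,0,1]]]' 
python3 -m creep '[[[0,0,4,0,-1],[-2,2,8,0,-1],[-4,6,8,0,-1],[-4,6,8,0,-1]]]'
python3 - <<'E'
from plant import *
import cv2,numpy as np
for c in ['side','top']:
    im=snapshot(c);cv2.imwrite(f'pics/{c}3.png',im[:,:,::-1])
a=cv2.imread('pics/side3.png')[130:280,100:300];t=cv2.imread('pics/top3.png')[100:265,160:350]
cv2.imwrite('pics/s3z.png',cv2.resize(a,None,fx=4,fy=4,interpolation=cv2.INTER_CUBIC))
cv2.imwrite('pics/t3z.png',cv2.resize(np.clip(t*1.5,0,255).astype('uint8'),None,fx=3.6,fy=3.6,interpolation=cv2.INTER_CUBIC))
E
```

```text
time: 5.7
tcp_pos: [0.49, 0.1647, 0.1542]
tool_rot: [-0.004, 0.124, 0.992, -0.002]
ft_force: [1.5, -0.3, 0.4]
opening: 0.01
time: 6.03
tcp_pos: [0.455, 0.2295, 0.2417]
tool_rot: [0.003, 0.124, 0.992, 0.003]
ft_force: [0.4, 0.2, -0.3]
opening: 0.284
```

View pics/s3z.png

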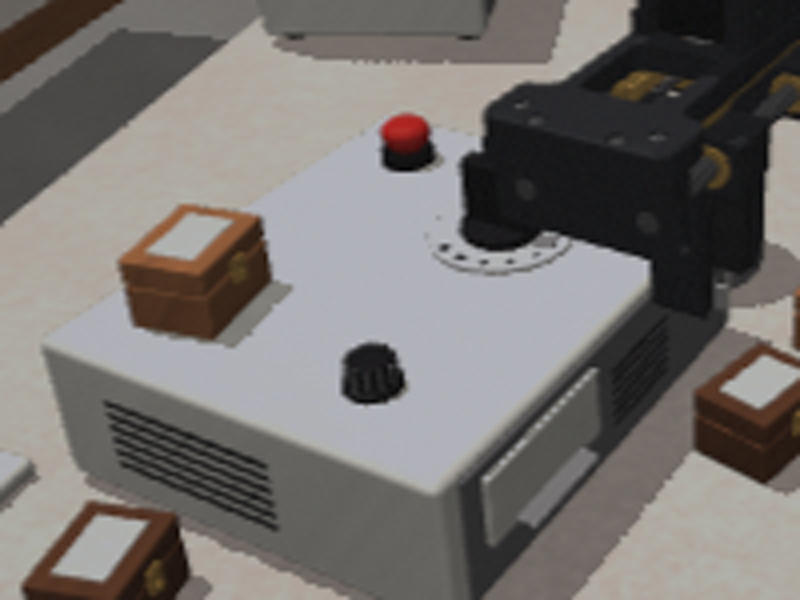

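View pics/t3z.png

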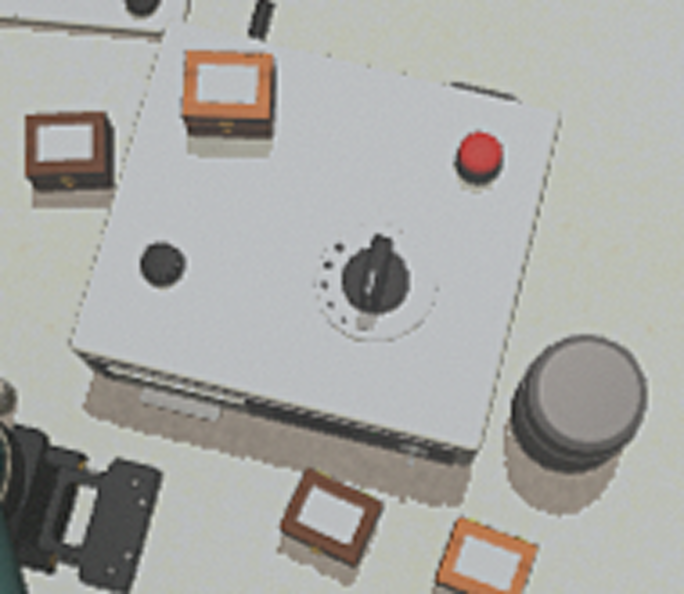

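The drawer plate is flush at (540,455) in the side view, with only the lip showing, so it is home. The knob is still at its closed stop and no boxes have moved. Next I move over the knob.

```bash
python3 -m creep '[[[2.4,-3.1,0,0,-1],[4.8,-6.2,0,0,-1],[7.2,-9.3,0,0,-1],[9.6,-12.4,0,0,-1],[12,-15.5,0,0,-1]]]' 
python3 -m creep '[[[2.4,-3.1,0,0,-1],[5,-6.2,0,0,-1],[5,-6.2,0,0,-1],[5,-6.2,0,0,-1]]]'
python3 - <<'E'
from plant import *
import cv2,numpy as np
o=get_obs();print(o['tcp_pos'],o['q'],o['opening'])
P=camera_params('wrist')
im=snapshot('wrist');cv2.imwrite('pics/w4.png',im[:,:,::-1])
for n in ['attenuator_grip','drawer_face','console']: print(n,mark_of('wrist',n)[:2])
T=np.linalg.inv(P['world_from_camera'])
for p in [(.625,.0132,.144),(.625,.0132,.106)]:
    q=T[:3,:3]@p+T[:3,3];u=P['intrinsics']@q;print(u[:2]/u[2])
t=o['tcp_pos'];q=T[:3,:3]@t+T[:3,3];u=P['intrinsics']@q;print('tcp',u[:2]/u[2])
E
```

```text
time: 6.55
tcp_pos: [0.5752, 0.0677, 0.2355]
tool_rot: [-0.001, 0.124, 0.992, -0.001]
ft_force: [1.2, 1.4, -0.1]
opening: 0.754
time: 6.88
tcp_pos: [0.6251, 0.0054, 0.235]
tool_rot: [-0.002, 0.126, 0.992, -0.001]
ft_force: [0.3, -0.4, -0.6]
opening: 0.997
[0.62505652 0.0053808  0.23496599] [-3.08493118e-02  1.87231387e-01  1.73893334e+00 -8.02578849e-04
  1.21868082e+00 -1.34783768e+00] 0.9974766679296315
attenuator_grip [{'location': [193.4, 268.1], 'confidence': 0.61}]
drawer_face [{'location': [59.6, 397.5], 'confidence': 0.73}]
console [{'location': [186.6, 300.5], 'confidence': 0.79}]
[262.4718647  199.34614847]
[261.1600359  184.76132338]
tcp [252.44124741 267.03131707]
```

View pics/w4.png

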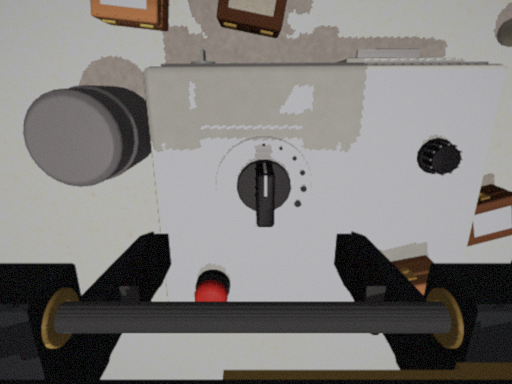

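The wrist view shows the bar upright at column 265, skirt centre (264,186), about 2 mm further to +y than predicted, and aligned with the jaws. I'm correcting and descending.

```bash
python3 -m creep '[[[0.1,0.95,-1,0,-1],[0.1,0.95,-3,0,-1],[0.1,0.95,-4.5,0,-1],[0.1,0.95,-4.5,0,-1]]]'
python3 - <<'E'
from plant import *
import cv2,numpy as np
o=get_obs();print(o['tcp_pos'],o['opening'])
P=camera_params('wrist')
im=snapshot('wrist');cv2.imwrite('pics/w5.png',im[:,:,::-1])
T=np.linalg.inv(P['world_from_camera'])
for p in [(.625,.0132,.144),(.625,.0132,.106),(.626,.0153,.144),(.626,.0153,.106)]:
    q=T[:3,:3]@p+T[:3,3];u=P['intrinsics']@q;print(u[:2]/u[2])
t=o['tcp_pos'];q=T[:3,:3]@t+T[:3,3];u=P['intrinsics']@q;print('tcp',u[:2]/u[2])
E
```

```text
time: 7.42
tcp_pos: [0.6227, 0.02, 0.1881]
tool_rot: [-0.003, 0.123, 0.992, -0.0]
ft_force: [-0.6, -0.1, -0.3]
opening: 1.0
[0.62272631 0.02000013 0.1880875 ] 0.999832303447734
[242.70103109 233.93456285]
[244.28735795 211.27246021]
[246.37860882 234.60315803]
[247.37853499 211.84802751]
tcp [252.3568634  267.03053477]
```

View pics/w5.png

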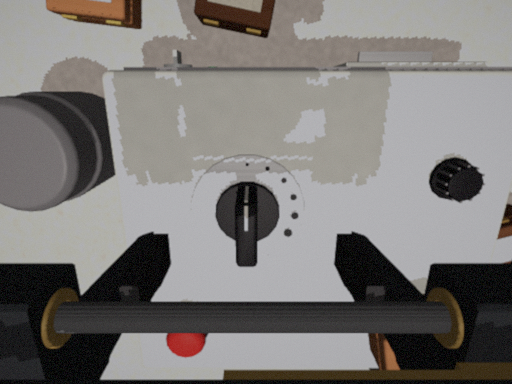

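The knob is confirmed at (0.626, 0.0153): predicted pixels are (247,212), seen at (247,212).

```bash
python3 -m creep '[[[0.3,-0.5,0,0,-1],[0.3,-0.5,-2,0,-1],[0.3,-0.5,-3,0,-1],[0.3,-0.5,-3,0,-1],[0.3,-0.5,-3,0,-1]]]'
python3 - <<'E'
from plant import *
o=get_obs();print(o['tcp_pos'],o['ft_force'])
E
```

```text
time: 7.88
tcp_pos: [0.6285, 0.0132, 0.1622]
tool_rot: [-0.001, 0.124, 0.992, -0.0]
ft_force: [0.4, 0.2, -0.6]
opening: 1.0
[0.62853555 0.01317111 0.16221578] [ 0.35700419  0.17267124 -0.60009213]
```

```bash
python3 -m creep '[[[0,0,0,0,-1],[0,0,0,0,-1],[0,0,0,0,-1]]]'; python3 -m creep '[[[0,0,0,0,-1],[0,0,0,0,-1],[0,0,0,0,-1]]]'
```

```text
time: 8.13
tcp_pos: [0.6295, 0.0131, 0.1634]
tool_rot: [0.001, 0.124, 0.992, 0.0]
ft_force: [0.2, -0.6, 1.2]
opening: 0.998
time: 8.38
tcp_pos: [0.629, 0.0131, 0.1627]
tool_rot: [0.0, 0.124, 0.992, 0.0]
ft_force: [-0.0, -0.4, -0.2]
opening: 1.004
```

```bash
python3 -m creep '[[[-0.3,0.2,0,0,-1],[-0.3,0.2,-1.2,0,-1],[-0.3,0.2,-2.4,0,-1],[-0.3,0.2,-3.3,0,-1],[-0.3,0.2,-3.3,0,-1]]]'; python3 -m creep '[[[0,0,0,0,-1],[0,0,0,0,-1],[0,0,0,0,-1]]]'
python3 - <<'E'
from plant import *
import cv2,numpy as np
im=snapshot('wrist');cv2.imwrite('pics/w6.png',im[:,:,::-1])
o=get_obs();print(o['tcp_pos'],o['ft_force'])
E
```

```text
time: 8.8
tcp_pos: [0.6233, 0.0152, 0.1254]
tool_rot: [-0.003, 0.124, 0.992, -0.0]
ft_force: [-0.7, 1.0, -0.7]
opening: 1.001
time: 9.05
tcp_pos: [0.6263, 0.0151, 0.1298]
tool_rot: [0.0, 0.124, 0.992, 0.0]
ft_force: [-0.5, -0.5, -0.3]
opening: 1.004
[0.62638978 0.01511719 0.12994482] [0.68292012 0.09536455 0.57898095]
```

View pics/w6.png

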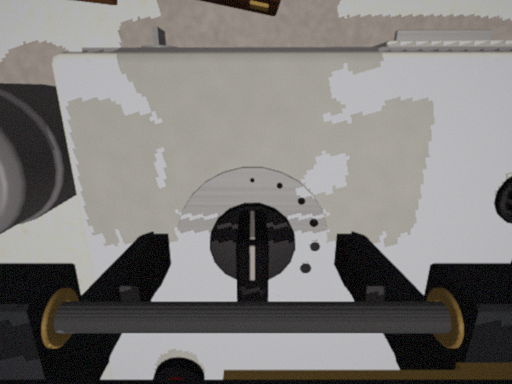

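The bar is centred between the jaws: column 252.5 against 252.4 for the TCP. Closing the grip.

```bash
python3 -m creep '[[[0,0,0,0,1],[0,0,0,0,1],[0,0,0,0,1],[0,0,0,0,1],[0,0,0,0,1]]]' 50;  python3 -m creep '[[[0,0,0,0,1],[0,0,0,0,1],[0,0,0,0,1],[0,0,0,0,1],[0,0,0,0,1]]]';python3 -m creep '[[[0,0,0,0,1],[0,0,0,0,1],[0,0,0,0,1],[0,0,0,0,1],[0,0,0,0,1]]]'
python3 - <<'E'
from plant import *
o=get_obs();print(o['tcp_pos'],o['ft_force'],o['torque'],o['opening']*88)
E
```

```text
time: 9.52
tcp_pos: [0.6259, 0.0151, 0.1296]
tool_rot: [0.0, 0.124, 0.992, 0.0]
ft_force: [0.3, -0.7, 0.2]
opening: 0.65
time: 9.93
tcp_pos: [0.6258, 0.0151, 0.1294]
tool_rot: [-0.0, 0.124, 0.992, -0.0]
ft_force: [-0.3, 0.1, -0.1]
opening: 0.268
time: 10.35
tcp_pos: [0.6259, 0.0152, 0.1294]
tool_rot: [-0.0, 0.124, 0.992, 0.0]
ft_force: [-0.3, 1.0, 0.1]
opening: 0.155
[0.62587277 0.01521562 0.12939114] [-0.29552863  0.9671937   0.05590902] [ 0.12465629 -0.17773652  0.01889157] 13.642321474471458
```

```bash
python3 -m creep '[[[0,0,0,-5,1],[0,0,0,-10,1],[0,0,0,-15,1],[0,0,0,-20,1],[0,0,0,-24,1]]]' 50;  python3 -m creep '[[[0,0,0,0,1],[0,0,0,0,1],[0,0,0,0,1]]]'
cat > chk.py <<'E'
from plant import *
import cv2,numpy as np,sys
im=snapshot('wrist');cv2.imwrite('pics/%s.png'%sys.argv[1],im[:,:,::-1])
o=get_obs();q=o['tool_rot'];print(o['tcp_pos'],o['ft_force'],o['torque'],o['opening']*88,'yaw',np.degrees(2*np.arctan2(q[2],q[1])),o['q'])
E
python3 chk.py w7
```

```text
time: 10.77
tcp_pos: [0.6262, 0.0157, 0.1294]
tool_rot: [0.0, 0.33, 0.944, 0.001]
ft_force: [1.4, 1.9, -0.8]
opening: 0.151
time: 11.02
tcp_pos: [0.6261, 0.0157, 0.1294]
tool_rot: [0.0, 0.327, 0.945, 0.0]
ft_force: [2.3, 4.3, -1.1]
opening: 0.154
[0.62612964 0.01570188 0.12940526] [ 2.84099521  4.47065227 -1.72550089] [ 0.59917917 -0.43874897  0.09045441] 13.394042681859446 yaw 141.79438032001457 [-1.51394933e-02  2.79258100e-01  1.83294432e+00  1.01276158e-03
  1.02880646e+00 -9.19644135e-01]
```

View pics/w7.png

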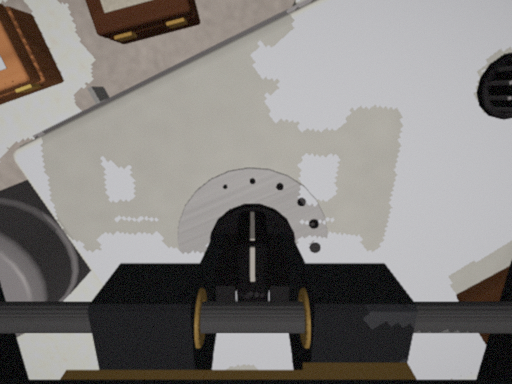

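The pointer at column 252 is on dot 2 (first click). Torque is about 0.1 N·m, so the grip is holding. Continuing.

```bash
python3 -m creep '[[[0,0,0,-5,1],[0,0,0,-10,1],[0,0,0,-15,1],[0,0,0,-20,1],[0,0,0,-24,1]]]';  python3 -m creep '[[[0,0,0,0,1],[0,0,0,0,1]]]'
python3 chk.py w8
python3 -m creep '[[[0,0,0,-5,1],[0,0,0,-10,1],[0,0,0,-15,1],[0,0,0,-20,1],[0,0,0,-23.5,1]]]';  python3 -m creep '[[[0,0,0,0,1],[0,0,0,0,1],[0,0,0,0,1],[0,0,0,0,1]]]'
python3 chk.py w9
```

```text
time: 11.48
tcp_pos: [0.6266, 0.0161, 0.1294]
tool_rot: [0.0, 0.519, 0.855, 0.001]
ft_force: [4.0, 5.9, -3.5]
opening: 0.154
time: 11.65
tcp_pos: [0.6266, 0.016, 0.1294]
tool_rot: [0.0, 0.517, 0.856, 0.001]
ft_force: [4.1, 5.5, -2.7]
opening: 0.154
[0.62657771 0.01607194 0.12937321] [ 4.00505517  5.35620126 -2.35263025] [ 0.79277438 -0.69321594  0.12238757] 13.5650158906005 yaw 117.77127937535687 [-1.48350429e-02  2.79514468e-01  1.83268057e+00  1.68944290e-03
  1.02781343e+00 -5.00407082e-01]
time: 12.12
tcp_pos: [0.6271, 0.0162, 0.1294]
tool_rot: [0.0, 0.682, 0.732, 0.002]
ft_force: [6.2, 7.0, -4.5]
opening: 0.152
time: 12.45
tcp_pos: [0.6272, 0.0162, 0.1294]
tool_rot: [0.001, 0.68, 0.733, 0.002]
ft_force: [6.4, 5.5, -3.6]
opening: 0.156
[0.62715376 0.01619326 0.12939867] [ 5.03292669  5.82471892 -3.35756486] [ 0.83493248 -0.843478    0.1724117 ] 13.593340435695412 yaw 94.26905562922246 [-0.01475165  0.27976467  1.83230702  0.00197261  1.02664011 -0.09027951]
```

View pics/w9.png

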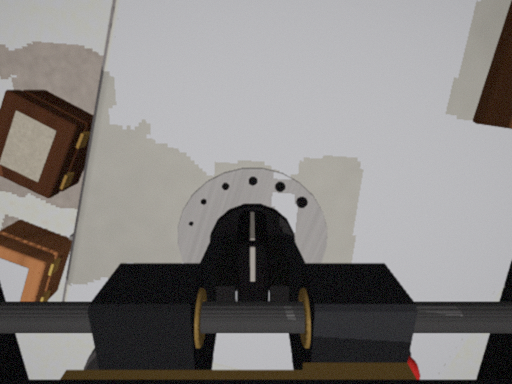

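Four dots in, the fourth dot (third stop) lines up with the pointer at column 253. I'll check the angle numerically using the dots.

```bash
cat > ang.py <<'E'
from plant import *
import cv2,numpy as np,sys
from scipy.optimize import least_squares
P=camera_params('wrist');K=np.linalg.inv(P['intrinsics']);W=P['world_from_camera']
im=cv2.imread('pics/%s.png'%sys.argv[1]);g=cv2.cvtColor(im,cv2.COLOR_BGR2GRAY)
o=get_obs();q=o['tool_rot'];yaw=np.degrees(2*np.arctan2(q[2],q[1]))
m=(g<70).astype('uint8');m[240:]=0
n,l,s,c=cv2.connectedComponentsWithStats(m)
D=[]
for i in range(1,n):
    if 5<s[i,4]<200 and 165<c[i][0]<340 and 160<c[i][1]<240:
        r=W[:3,:3]@K@[c[i][0],c[i][1],1];t=(.097-W[2,3])/r[2];D.append(((W[:3,3]+t*r)[:2],c[i].round(1),s[i,4]))
pts=np.array([d[0] for d in D]);print([ (d[1].tolist(),int(d[2])) for d in D])
f=least_squares(lambda v:np.hypot(*(pts-v[:2]).T)-v[2],[*o['tcp_pos'][:2],.033])
print('circle',f.x,np.abs(f.fun).max())
a=np.sort(np.degrees(np.arctan2(*(pts-f.x[:2]).T[::-1]))%360)[::-1];print('dots',a,'diff',np.diff(a))
a2=np.sort(np.degrees(np.arctan2(*(pts-o['tcp_pos'][:2]).T[::-1]))%360)[::-1];print('dots about tcp',a2)
print('tool x',yaw%360)
E
python3 ang.py w9
```

```text
[([252.5, 180.5], 52), ([225.1, 186.1], 33), ([279.8, 186.3], 66), ([301.4, 201.9], 85), ([203.1, 201.4], 17), ([190.5, 223.0], 8)]
circle [0.62704585 0.01251493 0.03707013] 5.8956901047846344e-05
dots [165.66594193 141.82760117 117.83459797  93.83436644  69.90536175
  45.98418597] diff [-23.83834076 -23.9930032  -24.00023152 -23.9290047  -23.92117578]
dots about tcp [171.31328584 146.6836156  120.90166866  94.44000683  67.92482027
  41.8529373 ]
tool x 94.26905562922246
```

Tool angle is 94.3°, third dot 93.8°, and the dot spacing is 24° as specified. I'll add the last 0.5° and let it settle.

```bash
python3 -m creep '[[[0,0,0,-0.5,1],[0,0,0,-0.5,1],[0,0,0,-0.5,1],[0,0,0,-0.5,1],[0,0,0,-0.5,1]]]';  python3 -m creep '[[[0,0,0,0,1],[0,0,0,0,1],[0,0,0,0,1],[0,0,0,0,1],[0,0,0,0,1]]]'
python3 chk.py w10; python3 ang.py w10
python3 - <<'E'
from plant import *
import cv2,numpy as np
b=cv2.imread('pics/w10.png')[160:300,180:330];cv2.imwrite('pics/w10z.png',cv2.resize(b,None,fx=4,fy=4,interpolation=cv2.INTER_CUBIC))
for c in ['top','side']: cv2.imwrite(f'pics/{c}9.png',snapshot(c)[:,:,::-1])
cv2.imwrite('pics/fin.png',cv2.resize(np.hstack([cv2.imread('pics/top9.png')[90:290,140:360],cv2.imread('pics/side9.png')[130:330,90:310]]),None,fx=1.8,fy=1.8))
E
```

```text
time: 12.92
tcp_pos: [0.6272, 0.0162, 0.1294]
tool_rot: [0.001, 0.683, 0.73, 0.002]
ft_force: [5.2, 6.0, -4.0]
opening: 0.149
time: 13.33
tcp_pos: [0.6272, 0.0162, 0.1294]
tool_rot: [0.001, 0.683, 0.73, 0.002]
ft_force: [6.0, 4.9, -3.8]
opening: 0.153
[0.62717051 0.01620321 0.12943795] [ 6.26046901  5.05052891 -4.32772413] [ 0.83814367 -0.83141771  0.17216595] 13.56205818727064 yaw 93.773863543039 [-0.01472639  0.27970826  1.83229895  0.00195211  1.02662335 -0.08160089]
[([251.9, 180.7], 50), ([279.1, 186.1], 65), ([224.6, 186.3], 29), ([301.1, 201.4], 86), ([202.8, 201.8], 19), ([190.6, 223.6], 8)]
circle [0.62708012 0.01254621 0.03699574] 3.0789342306811185e-05
dots [165.78692152 141.88800007 117.88522498  93.96347362  70.048284
  45.9878681 ] diff [-23.89892145 -24.00277508 -23.92175137 -23.91518961 -24.0604159 ]
dots about tcp [171.41750613 146.70597027 120.9139095   94.5527526   68.06051672
  41.86119123]
tool x 93.773863543039
```

View pics/w10z.png

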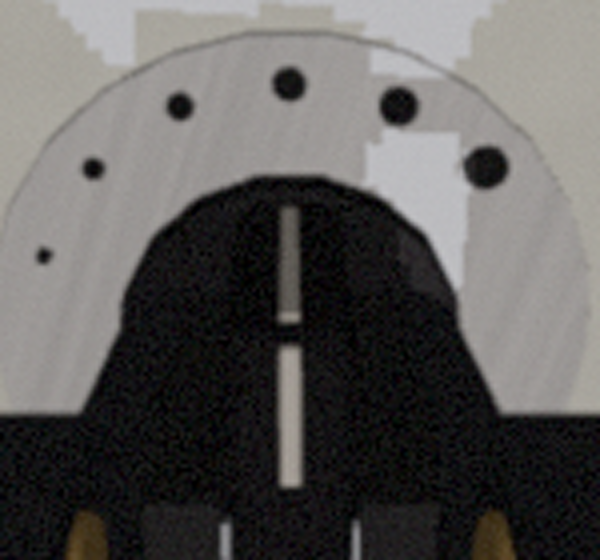

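View pics/fin.png

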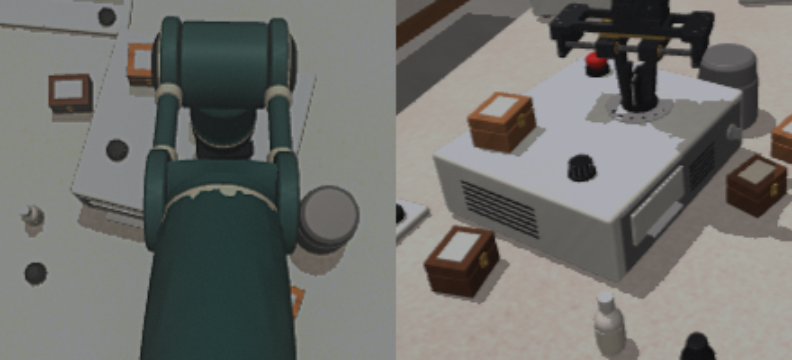

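The pointer is on the fourth of six dots (zero plus three), the tool is steady, and the drawer is still home with nothing disturbed. Handing in.

```bash
python3 -c "
from plant import *
print(close_job())"
```

```text
the job is handed in; nothing more can be done
None
```

The filter drawer is fully home, and the attenuator knob is held at the third stop. I handed the job in at about 13.5 s, with the arm still gripping the knob.

- **Drawer:** I pushed it with closed fingers, through the catch (about 5 N) to a firm 9 N stop, within about 1 mm of the predicted home position. After I backed off, the plate stayed flush, and it still looked flush in the last side picture.
- **Knob:** I gripped it centred at 50 N and turned it clockwise in three 24° steps. The tool ended at 93.8° and the third-stop dot measured 94.0°. The pointer sits on the fourth of the six dots, counting the closed stop as the first. Pose and opening (13.6 mm) did not change over the last 0.4 s.
- **Bystanders:** everything I could see in the last pictures was where it started. The arm hid part of the top view at the end.
- **Disagreements:** the knob measured about 2 mm further to +y in the wrist camera than in the fit from the fixed cameras. I used the wrist value, and the grip closed with about 1 N of side force. At the end the side force was about 8 N, and the twist read about 0.17 N·m against the expected 0.13. I put that down to a small offset from the knob's axis and did not correct it.

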